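# Guard the glasses, then draw the long candle out from under the shelf

## Task

On the wooden candle rack, swing the open brass guard bar shut until it snaps home in its catch, so that the glasses on the little shelf are safe. Then take the long candle that lies half under that shelf, tilt it wick end up and draw it out diagonally through the open top of the tray, easing it past the shelf without forcing it against the wood. Finish holding it up still in the gripper, steady, the whole candle higher than anything on the rack and touching nothing else, with the bar still shut and the glasses and everything else left standing where they were.

Things in the scene. Friction and masses are not known exactly. Their poses are not given: they have to be found in the camera images.
- rack: Fixed oak candle rack: an open tray 160 mm wide (its x), 340 mm long (its y), origin at the centre of its underside, z up. Floor 8 mm thick; walls 10 mm thick, 58 mm high (sides and the end at y = -170). A white shelf covers the +y half. The candle lies along y at x = 0 on two cradle blocks at y = +110 and -110 mm (60 mm wide, 12 thick), seats 22 mm and cheeks 30 mm above the table.
- opening (a point): Centre of the tray's open top, level with the wall tops (58 mm above the table), at y = -65 mm of the rack. The opening measures 140 mm (rack x) by 190 mm (rack y, from -160 to the shelf's edge at +30).
- shelf: White shelf board fixed on the rack, with the guard bar on it; same origin and axes as the rack. Board from y = +30 to +174 mm, underside 70 mm and top 82 mm above the table. Brass posts at x = -70 (pivot) and x = +68 mm (catch), y = 42 mm; nothing on them but the bar and its knob is higher than 130 mm.
- candle: Long straight ivory wax candle, 22 mm in diameter, 280 mm long, about 100 g, paper band round it; origin on its axis at mid-length, +y towards its foot (hidden under the shelf), -y towards its wick end (in the open bay). Its axis lies 33 mm above the table at the start; the foot stands about 115 mm in under the shelf.
- candle_wick (a point): Centre of the wick end of the candle, the free end in the open bay (140 mm from the candle's origin).
- candle_foot (a point): Centre of the foot end of the candle, under the shelf at the start.
- keeper (a joint): Guard bar's hinge angle (rad), vertical axis: 0 = shut against its stop, the bar lying along the rack's +x from its pivot; it grows as the bar swings out over the open tray, 1.57 = pointing to the rack's -y; range 0 to 1.9. It swings lightly and stays where left; over the last 0.1 rad it rides over a sprung ball (about 6 N at the knob), which then holds it shut.
- keeper_hinge (a point): Pivot of the guard bar, on the bar's centre line, 120 mm above the table. The bar is an 8 mm round brass rod, 146 mm long from the pivot.
- keeper_knob (a point): Upright brass knob on the bar, 14 mm in diameter, 108 mm from the pivot; this point is the middle of its height, 142 mm above the table (knob from 128 to 154 mm, thinner stem below).
- glass_tall: Clear tealight glass on the shelf, 54 mm across, 46 mm high, origin at the centre of its base; its rim is 128 mm above the table. It must stay standing.
- glass_low: Green tealight glass on the shelf, 52 mm across, 40 mm high, origin at the centre of its base. It must stay standing.
- tealight: Tealight in a metal cup, 38 mm across, 16 mm high, in a corner of the tray; origin at the centre of its base.
- candlestick: Brass candlestick with a rose candle in it, foot 84 mm across, 204 mm high, on the table; origin at the centre of its base.
- candle_jar: Glass jar full of short candles, 110 mm across, 155 mm high; origin at the centre of its base.
- bowls: Two nested white bowls, 116 mm across, 65 mm high; origin at the centre of the base.
- gift_box: Pink lidded gift box, 124 x 164 x 56 mm; origin at the centre of its base.

How it is judged:
By the outcome, as a careful person would: the job done as asked, in the order asked, and still so for the second after the job is handed in, while the arm keeps its last pose, push and grip.
It also fails if it takes over 61 s, if anything falls off the work surface, if the arm or the gripper's body presses on something with over 40 N, if the wrist force passes 120 N, or if a joint passes its speed limit or range.

## Robot

A 6-joint arm with a two-finger parallel gripper is mounted at the origin on the work surface. World frame = base frame: x ahead of the robot, y to its left, z up, the work surface at z = 0. Lengths are in m, angles in degrees, forces in N, time in s.
With the tool pointing down it reaches from about 0.4 to 0.825 m from the base axis. Payload 7 kg.
Tool frame: the origin (TCP) lies on the centre line of the jaws, within the pads' length; the fingertips stand 14 mm ahead of it and the grasp point (between the pads) lies 5 mm behind it; z points along the fingers, y is the line along which they close (so a half turn about z gives the same grasp; the last joint's range is limited). The gripper opens to 88 mm and grips with 3 to 60 N. Pads are 19 mm wide; open, the fingers measure 130 mm over their backs; the gripper's body (78 mm by 193 mm) begins 47 mm behind the grasp point.
Start: joints at [16.507, 20.546, 0.682, 0, -70.136, -16.507], TCP at [0.675, -0, 0.241] pointing down, gripper open.
Joint ranges: [-176.03, 176.03], [-82.01, 121.73], [-58.28, 71.71], [-173.87, 95.51], [-174.79, -0.11], [-173.66, 173.66]. Speed limits (degrees/s): [136.94, 136.94, 172.46, 180, 180, 180].

## Interface

Orientations are given as [roll, pitch, yaw] about the fixed x, y, z axes, in that order (R = Rz(yaw) Ry(pitch) Rx(roll)).
In Python, from plant import r gives the robot as it stands.
- The arm moves only by the tool send_rows, never from a script. Its argument "steps" is a list of rows, each an object with "dp": the shift along the tool's x, y, z in mm, a list of three; "roll": the turn about the tool's z in rad; "jaw": the opening in per cent of the stroke, from 0 (shut) to 100 (fully open). In form: [{"dp": [tx, ty, tz], "roll": roll, "jaw": jaw}, ...]. A call has 1 to 5 rows; each row is the pose to reach, as a shift and turn from the pose commanded when the call began, along the tool's axes at that moment; what a row does not reach only later rows make up. A row lasts 1/8 s, in which the tool goes at most 62.5 mm and 10.7 degrees, less where a joint would pass 70% of its speed; a pose out of reach is approached as far as the arm can. A call with a gripper value outside its range is refused whole. The fingers move at their own pace and stop on an object; "newtons" is the grip in N (left out, the last holds). Time passes only in rows, so rows that repeat a pose let the fingers close. It gives the time, the measured TCP pose, the force, the opening and the grip force at its end, in the units of the state.
- r.get_state(): the state, without advancing time (a new reading comes with each control period).
- r.capture(name): name is "scene" or "side" or "wrist"; returns a dict with "image" (420x560x3 uint8, blue, green, red), "K" (3x3 intrinsics, pixels), "rvec" (rotation vector, rad) and "tvec" (3), from world to camera coordinates, as OpenCV has them. Camera axes: x right, y down, z forward; pixel columns grow to the right and rows downward; lengths in m; the calibration is good to about 2 mm. A picture is of the moment at which its call begins. There is no depth.
- r.close_job(): hands the job in; it is judged then, once.
The state is a dict: "time_s": time; "joints": joint angles; "qd": joint speeds; "joint_torque": joint torques, N m; "tcp_pos": TCP position; "eef_rot": TCP orientation; "contact_force": force on the tool from outside, world axes, zero at the start; "moment": the same for the moment, N m; "gripper_width": finger opening in m; "gripper_force": force on a finger pad.
Only numpy, scipy, OpenCV 4.12 (cv2) and the standard library are available. Lean on these libraries where they do the work, as an engineer would, in place of code of your own. Each camera call takes 0.05 s, during which the arm holds its last target. There are 200 camera calls.

## Working session

There is one attempt and no reset: what is moved stays moved. The work goes in short steps, Python scripts to look and compute and a tool call to move; the robot and the scene stay as the last step left them, time stands still between calls to the robot, and variables do not carry over. Pictures are saved under pics/ and viewed, at most 10 in all, crops included, and the job is handed in when it is done.

Besides the shell and the picture viewer there is one more tool, called as name(argument=value, ...), one argument or row to a line, values as JSON. send_rows: Moves the arm, as the interface text tells. Its arguments: {"type":"object","properties":{"steps":{"type":"array","items":{"type":"object","properties":{"dp":{"type":"array","items":{"type":"number"}},"roll":{"type":"number"},"jaw":{"type":"number"}}}},"newtons":{"type":"number"}},"required":["steps"]}

```bash
mkdir -p pics; ls
cat > h.py <<'E'
import cv2,numpy as np
from plant import r
def cap(n,f=None):
    c=r.capture(n)
    if f: cv2.imwrite('pics/'+f,c['image'])
    return c
def ray(c,u,v):
    R=cv2.Rodrigues(np.array(c['rvec'],float))[0];t=np.array(c['tvec'],float).ravel()
    d=R.T@np.linalg.inv(np.array(c['K']))@np.array([u,v,1.]);return -R.T@t,d
def onz(c,u,v,z):
    o,d=ray(c,u,v);return o+d*(z-o[2])/d[2]
def proj(c,P):
    return cv2.projectPoints(np.array(P,float).reshape(-1,3),np.array(c['rvec'],float),np.array(c['tvec'],float),np.array(c['K'],float),None)[0].reshape(-1,2)
E
python3 - <<'E'
from h import *
a=cap('scene','s0.png');b=cap('side','d0.png');w=cap('wrist','w0.png')
for c in(a,b,w):print(ray(c,280,210))
print(r.get_state())
E
```

```text
pics
(array([1.12197971, 0.81906714, 1.056568  ]), array([-0.41214027, -0.57668728, -0.70550539]))
(array([ 0.30421039, -1.12275416,  0.80215822]), array([ 0.18858516,  0.83941558, -0.50994191]))
(array([ 0.67496144, -0.0773638 ,  0.38362955]), array([ 0.00291942,  0.27364324, -0.9619548 ]))
{'time_s': 0.15, 'joints': array([ 1.65064997e+01,  2.05831564e+01,  6.48579927e-01, -1.57037546e-02,
       -7.01363199e+01, -1.65081715e+01]), 'qd': array([-0.06721738, -0.09265091,  0.07710641,  0.05130972,  0.01523606,
        0.07261427]), 'joint_torque': array([ 1.39394037e-04, -5.83274567e+01,  2.93289685e+01,  7.00122759e+00,
        8.75052094e-03, -9.76538854e-05]), 'tcp_pos': array([ 6.74666055e-01, -1.79989943e-05,  2.39842494e-01]), 'eef_rot': array([ 1.79927831e+02, -5.99123673e-03, -9.00070130e+01]), 'contact_force': array([ 0.2788543 , -0.3849315 , -0.55977302]), 'moment': array([0.04885832, 0.01643225, 0.01139342]), 'gripper_force': 0.0, 'gripper_width': 0.08772116472884554}
```

View pics/s0.png

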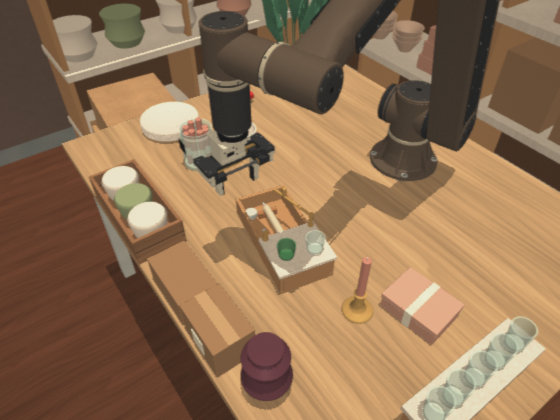

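View pics/d0.png

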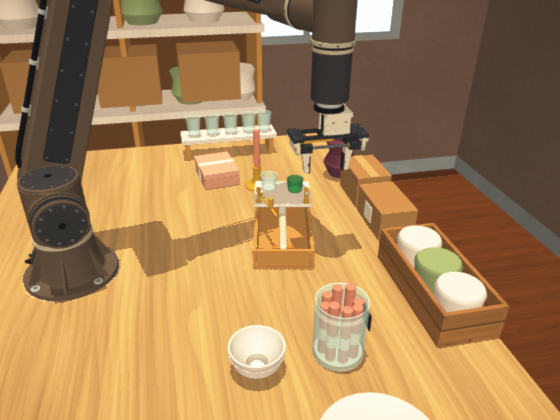

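View pics/w0.png

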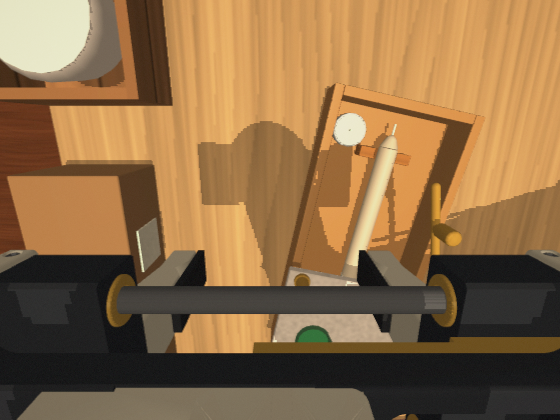

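The wrist view shows the tray's end corners at (335,84) and (483,117), the wick at (394,127), the bar tip at (436,185), the knob at (455,238) and the catch post at (302,280). The other two views confirm this layout.

Run:
```python
from h import *
w=cap('wrist')
A=onz(w,335,84,.058);B=onz(w,483,117,.058)
print(A,B,np.linalg.norm(A-B))
ex=(A-B)/np.linalg.norm(A-B);ey=np.array([-ex[1],ex[0],0]);yaw=np.degrees(np.arctan2(ex[1],ex[0]))
O=(A+B)/2+.17*ey;O[2]=0
print('O',O,'yaw',yaw)
def W(x,y,z):return O+ex*x+ey*y+np.array([0,0,z])
for n,u,v,z in(('tip',436,185,.12),('knobtop',458,240,.15),('wick',393,137,.033),('shelfcorner',290,267,.082),('shelf catch',302,278,.11),('tealight',350,129,.024)):
  P=onz(w,u,v,z);d=P-O;print(n,P,'rack',d@ex,d@ey)
s=cap('scene');d=cap('side')
pts=dict(hinge=W(-.07,.042,.12),catch=W(.068,.042,.12),c1=W(-.08,-.17,.058),c2=W(.08,-.17,.058),sh1=W(.08,.174,.082),sh2=W(-.08,.174,.082))
for k,p in pts.items():print(k,p,proj(s,p),proj(d,p),proj(w,p))
i=cv2.resize(d['image'][160:280,230:340],None,fx=5,fy=5,interpolation=2);
j=cv2.resize(s['image'][180:290,230:340],None,fx=5,fy=5,interpolation=2)[:600]
cv2.imwrite('pics/c.png',np.hstack([cv2.resize(i,(400,440)),cv2.resize(j,(400,400+40))]))
```

```text
[ 0.62089967 -0.11559828  0.058     ] [ 0.46681432 -0.08417914  0.058     ] 0.15725602293969185
O [0.57782234 0.06668366 0.        ] yaw -11.525036783843921
tip [ 0.53714239 -0.02536946  0.12      ] rack -0.021467878548081885 -0.0983247947600649
knobtop [0.52762774 0.01516448 0.15      ] rack -0.038889215565505376 -0.06050911325830855
wick [ 0.54839706 -0.06323004  0.033     ] rack -0.0028757368413202767 -0.13317337051004424
shelfcorner [0.66502402 0.07392727 0.082     ] rack 0.08399623292359343 0.024520113164520692
shelf catch [0.65368252 0.0721876  0.11      ] rack 0.07323098557841144 0.02054953113341699
tealight [ 0.59555479 -0.07179498  0.024     ] rack 0.045042415866342986 -0.13214369703667297
hinge [0.51762515 0.12182257 0.12      ] [[311.19241529 215.6305929 ]] [[257.71210859 190.28214688]] [[433.80028816 325.88959079]]
catch [0.65284272 0.0942507  0.12      ] [[265.20384214 230.6843114 ]] [[305.67014653 190.20190574]] [[303.07339609 302.60870088]]
c1 [ 0.46547    -0.08390502  0.058     ] [[282.83959118 184.7123278 ]] [[252.33918563 250.65353855]] [[484.25266743 117.27931098]]
c2 [ 0.622244  -0.1158724  0.058    ] [[235.13640783 199.00755583]] [[314.42271489 250.52075736]] [[333.66900175  83.70322336]]
sh1 [0.69097386 0.2211917  0.082     ] [[281.30411246 277.05165103]] [[306.57025683 180.86108389]] [[268.19551408 374.31015865]]
sh2 [0.53419986 0.25315908 0.082     ] [[336.41884254 257.05402203]] [[255.67793438 180.94256684]] [[391.33937064 394.34591804]]
```

View pics/c.png

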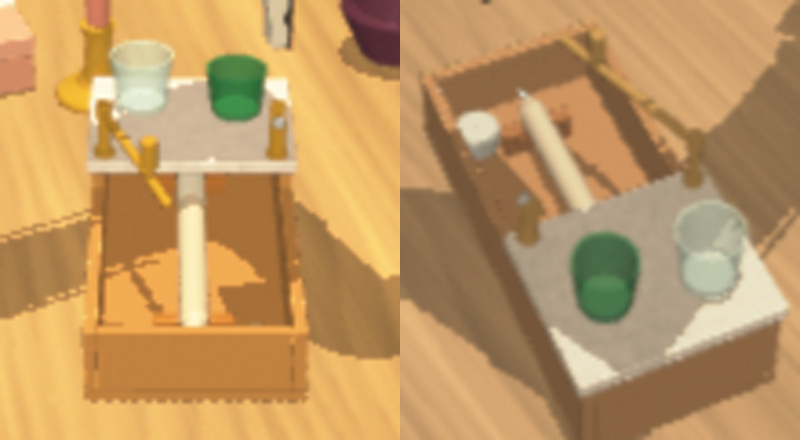

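send_rows(
  steps=[
    {"dp": [-5, 50, 0], "roll": -0.05, "jaw": 36},
    {"dp": [-10, 100, 0], "roll": -0.1, "jaw": 36},
    {"dp": [-15, 145, 0], "roll": -0.136, "jaw": 36},
    {"dp": [-15, 145, 0], "roll": -0.136, "jaw": 36},
  ],
)

```text
time_s: 0.8
tcp_pos: [0.5275, 0.015, 0.2415]
eef_rot: [-179.9, 0.0, -82.1]
contact_force: [0.6, 0.4, 0.1]
gripper_width: 0.0535
gripper_force: 0.0
```

Run:
```python
from h import *
s=cap('scene');w=cap('wrist','w1.png')
print('stick',onz(s,358,312,0));print(r.get_state())
```

```text
stick [0.55886551 0.3782528  0.        ]
{'time_s': 0.9, 'joints': array([ 2.28507004e+01,  6.80279886e+00, -1.75015316e+01,  1.26225945e-02,
       -6.56001661e+01, -1.50349918e+01]), 'qd': array([-5.02594627e-01,  1.91205677e+00,  1.12597919e+00,  1.23591375e-03,
        2.64743225e-02,  2.65614048e-02]), 'joint_torque': array([ 2.00966033e-01, -3.95173931e+01,  2.76324749e+01,  6.63573280e+00,
       -5.90031990e-02, -5.88270472e-03]), 'tcp_pos': array([0.53010726, 0.01517509, 0.2413526 ]), 'eef_rot': array([-1.79904782e+02,  1.36642282e-02, -8.21790752e+01]), 'contact_force': array([ 0.19113009, -0.06829961,  0.18405425]), 'moment': array([ 0.04189486, -0.02878283,  0.00802343]), 'gripper_force': 0.0, 'gripper_width': 0.04504425830636246}
```

View pics/w1.png

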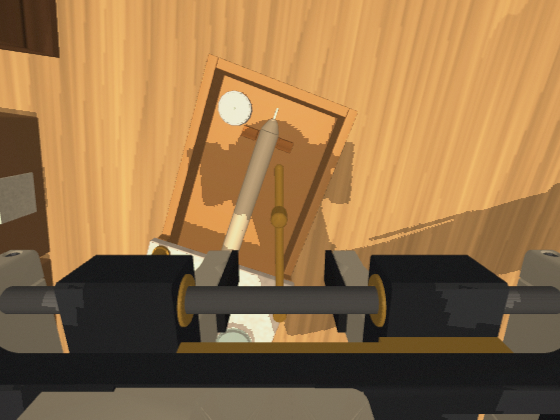

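The bar now lies straight down the image, with its tip at (279,166) and the knob at (279,216), centred between the fingers. The tray corners are at (210,55) and (356,112).

Run:
```python
from h import *
w=cap('wrist')
A=onz(w,210,55,.058);B=onz(w,356,112,.058)
ex=(A-B)/np.linalg.norm(A-B);ey=np.array([-ex[1],ex[0],0])
O=(A+B)/2+.17*ey;O[2]=0
print(np.linalg.norm(A-B),'O',O,'yaw',np.degrees(np.arctan2(ex[1],ex[0])))
H=O-.07*ex+.042*ey
T=onz(w,279,166,.122)-H;K=onz(w,279,215,.15);k=K-H
for v in(T,k):print(np.hypot(v[0],v[1]),np.arctan2(-v@ey,v@ex))
print('H',H,'K',K)
for u,v,z in((262,152,.044),(233,240,.044),(270,125,.036),(150,240,.082),(295,280,.082)):
  d=onz(w,u,v,z);print(d,(d-O)@ex,(d-O)@ey)
```

```text
0.1559198214766159 O [0.57827226 0.06658925 0.        ] yaw -12.011377613003363
0.1499241675236519 1.2290472485077668
0.11382573655936214 1.2319444067651362
H [0.51854527 0.12223713 0.        ] K [0.53321224 0.0093603  0.15      ]
[ 0.55843954 -0.02877899  0.044     ] 0.00044818474982298047 -0.09740759149096066
[0.58098161 0.08038908 0.044     ] -0.000221793828522948 0.01406153152196023
[ 0.55351662 -0.05852617  0.036     ] 0.0018236077496258593 -0.12752798046980013
[0.66534357 0.07684791 0.082     ] 0.08303010652721746 0.028154107351472973
[0.50299666 0.10314026 0.082     ] -0.08123402349594659 0.020085469629659278
```

send_rows(
  steps=[
    {"dp": [0, -3, 35], "roll": 0, "jaw": 36},
    {"dp": [0, -3, 70], "roll": 0, "jaw": 36},
    {"dp": [0, -3, 92], "roll": 0, "jaw": 36},
    {"dp": [0, -3, 92], "roll": 0, "jaw": 21},
    {"dp": [0, -3, 92], "roll": 0, "jaw": 21},
  ],
  newtons=12,
)

```text
time_s: 1.58
tcp_pos: [0.534, 0.0154, 0.1491]
eef_rot: [-180.0, -0.0, -82.2]
contact_force: [-0.1, -0.2, 0.1]
gripper_width: 0.0197
gripper_force: 0.0
```

Run:
```python
from h import *
w=cap('wrist','w2.png');s=r.get_state();print(s['tcp_pos'],s['contact_force'],s['gripper_width'],s['gripper_force'])
```

```text
[0.53405218 0.0155398  0.14950387] [0.14375785 1.07365268 0.30847877] 0.01953735532238998 0.0
```

View pics/w2.png

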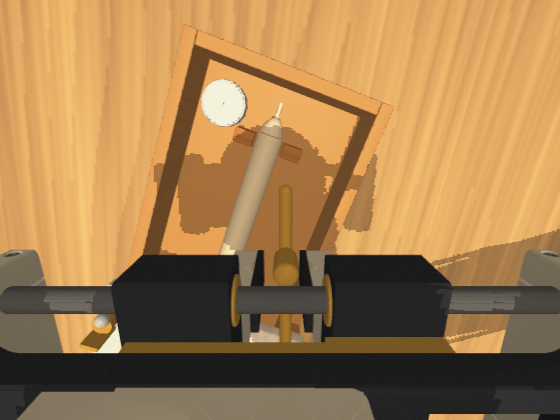

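The knob shows at (286,265), between the fingers. I'll check how far out along the bar it sits relative to the pads.

Run:
```python
from h import *
w=cap('wrist');print(proj(w,[[.534,.0155,.154],[.534,.0155,.1495],[.534+.0095*.137,.0155-.0094,.154]]),onz(w,286,262,.154),onz(w,286,272,.154))
```

```text
[[281.85061635 280.09620128]
 [281.84809096 275.89262159]
 [281.82884728 263.3900078 ]] [0.53330958 0.00504424 0.154     ] [0.53252273 0.01061214 0.154     ]
```

send_rows(
  steps=[
    {"dp": [5, 0, 0], "roll": 0, "jaw": 21},
    {"dp": [4, -14, 0], "roll": -0.13, "jaw": 21},
    {"dp": [0, -30, 0], "roll": -0.28, "jaw": 21},
    {"dp": [-5, -45, 0], "roll": -0.43, "jaw": 21},
    {"dp": [-14, -61, 0], "roll": -0.6, "jaw": 21},
  ],
)

```text
time_s: 2.3
tcp_pos: [0.5921, 0.0373, 0.1492]
eef_rot: [-180.0, -0.0, -47.5]
contact_force: [-0.6, 0.3, 0.5]
gripper_width: 0.0184
gripper_force: 0.1
```

Run:
```python
from h import *
w=cap('wrist','w3.png');s=r.get_state();print(s['tcp_pos'],s['eef_rot'],s['contact_force'],s['gripper_width'],s['gripper_force'])
```

```text
[0.59396868 0.03856367 0.14914609] [-1.79910087e+02 -6.83675579e-02 -4.69991688e+01] [2.36740624 1.01745224 0.72624732] 0.01842558438090557 0.0
```

View pics/w3.png

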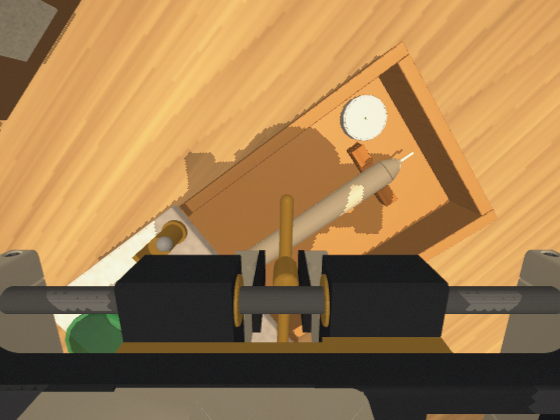

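send_rows(
  steps=[
    {"dp": [-1, -16, 0], "roll": -0.15, "jaw": 21},
    {"dp": [-5, -32, 0], "roll": -0.3, "jaw": 21},
    {"dp": [-11, -47, 0], "roll": -0.45, "jaw": 21},
    {"dp": [-16, -57, 0], "roll": -0.55, "jaw": 21},
    {"dp": [-22, -65, 0], "roll": -0.63, "jaw": 21},
  ],
)

```text
time_s: 2.98
tcp_pos: [0.6251, 0.0956, 0.1492]
eef_rot: [179.8, -0.0, -11.6]
contact_force: [3.0, -5.5, 0.3]
gripper_width: 0.0182
gripper_force: 2.0
```

send_rows(
  steps=[
    {"dp": [0, 0, 0], "roll": 0, "jaw": 21},
    {"dp": [0, -3, 0], "roll": 0, "jaw": 21},
    {"dp": [0, -3, 0], "roll": 0, "jaw": 21},
  ],
)

```text
time_s: 3.35
tcp_pos: [0.6253, 0.0997, 0.1488]
eef_rot: [180.0, 0.0, -11.8]
contact_force: [-0.2, -4.1, 0.5]
gripper_width: 0.0185
gripper_force: 1.9
```

Run:
```python
from h import *
w=cap('wrist','w4.png');s=r.get_state();print(s['tcp_pos'],s['eef_rot'],s['contact_force'],s['gripper_width'],s['gripper_force'])
```

```text
[0.62528422 0.09977506 0.14873888] [ 1.79962553e+02  1.19815319e-02 -1.17922048e+01] [-0.43775651 -4.29120014  1.1878789 ] 0.018306379478921046 2.033363374939654
```

View pics/w4.png

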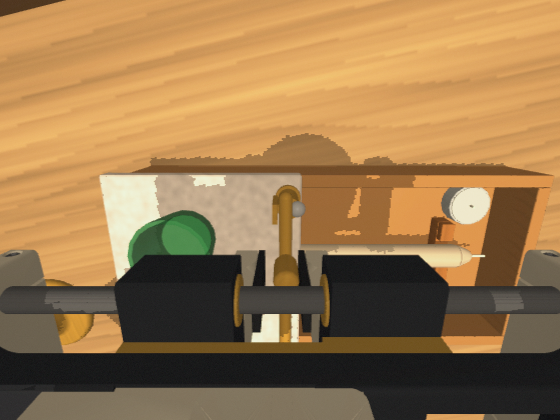

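The bar lies across to the catch post at (287,195), and the ball at (298,210) is on its outer side. I'll push harder to confirm it is against the stop.

send_rows(
  steps=[
    {"dp": [0, -3, 0], "roll": 0, "jaw": 21},
    {"dp": [0, -3, 0], "roll": 0, "jaw": 21},
  ],
)

```text
time_s: 3.65
tcp_pos: [0.6254, 0.1003, 0.1487]
eef_rot: [179.7, 0.1, -11.8]
contact_force: [0.0, -14.0, 2.4]
gripper_width: 0.0183
gripper_force: 6.7
```

send_rows(
  steps=[
    {"dp": [0, -3, 0], "roll": 0, "jaw": 21},
    {"dp": [0, -3, 0], "roll": 0, "jaw": 21},
  ],
)

```text
time_s: 3.9
tcp_pos: [0.6254, 0.101, 0.1486]
eef_rot: [179.5, 0.1, -11.8]
contact_force: [0.7, -23.1, 3.4]
gripper_width: 0.0186
gripper_force: 11.3
```

send_rows(
  steps=[
    {"dp": [0, 6, 0], "roll": 0, "jaw": 21},
    {"dp": [0, 6, 0], "roll": 0, "jaw": 45},
    {"dp": [0, 6, 0], "roll": 0, "jaw": 45},
    {"dp": [0, 6, -50], "roll": 0, "jaw": 45},
    {"dp": [0, 6, -100], "roll": 0, "jaw": 45},
  ],
)

```text
time_s: 4.53
tcp_pos: [0.6254, 0.1011, 0.2493]
eef_rot: [180.0, 0.1, -11.7]
contact_force: [1.1, 0.8, 0.0]
gripper_width: 0.039
gripper_force: 0.0
```

send_rows(
  steps=[
    {"dp": [-8, 26, -20], "roll": 0.18, "jaw": 50},
    {"dp": [-16, 52, -20], "roll": 0.36, "jaw": 50},
    {"dp": [-24, 78, -20], "roll": 0.54, "jaw": 50},
    {"dp": [-32, 100, -20], "roll": 0.72, "jaw": 50},
    {"dp": [-38, 126, -20], "roll": 0.9, "jaw": 50},
  ],
)

```text
time_s: 5.15
tcp_pos: [0.5625, -0.015, 0.2688]
eef_rot: [-179.9, 0.0, -63.6]
contact_force: [1.4, -0.3, -0.3]
gripper_width: 0.0437
gripper_force: 0.0
```

send_rows(
  steps=[
    {"dp": [0, 0, 0], "roll": 0.17, "jaw": 50},
    {"dp": [0, 0, 0], "roll": 0.34, "jaw": 50},
    {"dp": [0, 0, 0], "roll": 0.51, "jaw": 50},
    {"dp": [0, 0, 0], "roll": 0.671, "jaw": 50},
    {"dp": [0, 0, 0], "roll": 0.671, "jaw": 50},
  ],
)

```text
time_s: 5.78
tcp_pos: [0.5628, -0.0146, 0.2686]
eef_rot: [-180.0, 0.0, -101.7]
contact_force: [0.0, 0.2, 0.3]
gripper_width: 0.044
gripper_force: 0.0
```

Run:
```python
from h import *
w=cap('wrist','w5.png');s=r.get_state();print(s['tcp_pos'],s['eef_rot'],s['joints'],s['contact_force'],s['gripper_width'],s['gripper_force'])
```

```text
[ 0.56282226 -0.01465461  0.26862235] [-1.79986632e+02  2.27803877e-02 -1.01513791e+02] [ 1.84170162e+01  9.01054245e+00 -1.12143034e+01 -1.39331235e-02
 -6.97522032e+01 -2.99259909e+01] [-0.69595562  0.12977662 -0.78886072] 0.043709741929121665 0.0
```

View pics/w5.png

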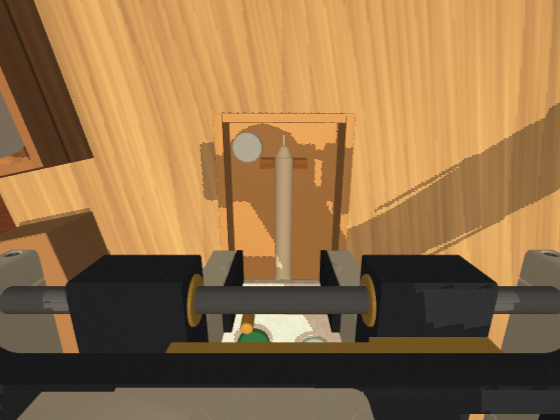

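The candle now runs straight down the image at x≈284, with its end at (284,150), the cradle at (284,163) and the shelf edge at y≈281.

Run:
```python
from h import *
from scipy.spatial.transform import Rotation as Ro
w=cap('wrist');s=r.get_state();R=Ro.from_euler('xyz',s['eef_rot'],degrees=True).as_matrix()
for n,u,v,z in(('end',284,147,.033),('crad near',265,158,.03),('crad far',265,168,.03),('shelf',284,281,.08),('candle mid',284,230,.044),('cnr',215,114,.058),('cnr',354,115,.058)):
  P=onz(w,u,v,z);print(n,P,'tool mm',1000*(R.T@(P-s['tcp_pos'])))
h=cv2.cvtColor(w['image'],cv2.COLOR_BGR2HSV);print([(c,h[225,c].tolist()) for c in range(264,304,3)])
```

```text
end [ 0.54965528 -0.06297496  0.033     ] tool mm [ 49.91101987   3.30630648 235.59055496]
crad near [ 0.57571449 -0.05427417  0.03      ] tool mm [ 36.1881045  -20.49316654 238.59937058]
crad far [ 0.57840822 -0.04203425  0.03      ] tool mm [ 23.65683808 -20.69131153 238.60337389]
shelf [0.58130258 0.09241237 0.08      ] tool mm [-108.68118408    3.2806248   188.64075018]
candle mid [0.57036913 0.0395805  0.044     ] tool mm [-54.71874511   3.46296576 224.62363953]
cnr [ 0.61793585 -0.11554611  0.058     ] tool mm [ 87.79818328 -74.09300878 210.59310639]
cnr [ 0.46591929 -0.08347375  0.058     ] tool mm [ 86.69244414  81.26609084 210.56426261]
[(264, [15, 163, 213]), (267, [15, 165, 156]), (270, [15, 165, 156]), (273, [15, 162, 157]), (276, [18, 93, 153]), (279, [17, 93, 176]), (282, [17, 91, 187]), (285, [18, 90, 184]), (288, [18, 91, 171]), (291, [15, 116, 141]), (294, [14, 165, 155]), (297, [15, 166, 157]), (300, [15, 165, 155]), (303, [14, 163, 158])]
```

send_rows(
  steps=[
    {"dp": [8, 3.5, 45], "roll": 0, "jaw": 50},
    {"dp": [8, 3.5, 95], "roll": 0, "jaw": 50},
    {"dp": [8, 3.5, 140], "roll": 0, "jaw": 50},
    {"dp": [8, 3.5, 170], "roll": 0, "jaw": 50},
    {"dp": [8, 3.5, 185], "roll": 0, "jaw": 50},
  ],
)

```text
time_s: 6.5
tcp_pos: [0.557, -0.0224, 0.082]
eef_rot: [179.9, -0.1, -101.6]
contact_force: [-0.0, 0.3, -0.1]
gripper_width: 0.0437
gripper_force: 0.0
```

send_rows(
  steps=[
    {"dp": [0, 0, 20], "roll": 0, "jaw": 50},
    {"dp": [0, 0, 40], "roll": 0, "jaw": 50},
    {"dp": [0, 0, 48], "roll": 0, "jaw": 50},
    {"dp": [0, 0, 48], "roll": 0, "jaw": 50},
  ],
)

```text
time_s: 7.0
tcp_pos: [0.5579, -0.0222, 0.0357]
eef_rot: [-180.0, -0.0, -101.7]
contact_force: [-0.1, -0.8, -0.6]
gripper_width: 0.0436
gripper_force: 0.0
```

send_rows(
  steps=[
    {"dp": [0, 0, 0], "roll": 0, "jaw": 30},
    {"dp": [0, 0, 0], "roll": 0, "jaw": 30},
    {"dp": [0, 0, 0], "roll": 0, "jaw": 20},
    {"dp": [0, 0, 0], "roll": 0, "jaw": 20},
    {"dp": [0, 0, 0], "roll": 0, "jaw": 20},
  ],
  newtons=4,
)

```text
time_s: 7.62
tcp_pos: [0.558, -0.0223, 0.036]
eef_rot: [-180.0, 0.0, -101.7]
contact_force: [-0.3, 0.3, 4.6]
gripper_width: 0.0218
gripper_force: 4.0
```

```bash
cat >> h.py <<'E'
from scipy.spatial.transform import Rotation as Ro
from scipy.optimize import minimize_scalar
def endrow(c,show=0):
    h=cv2.cvtColor(c['image'],cv2.COLOR_BGR2HSV)
    m=((h[...,1]<135)&(h[...,2]>90)&(h[...,0]<30)).astype('u1')
    m=cv2.morphologyEx(m,cv2.MORPH_OPEN,np.ones((5,5)))
    m[250:]=0;m[:,:230]=0;m[:,330:]=0
    n,l,st,ce=cv2.connectedComponentsWithStats(m)
    return [(st[i].tolist()) for i in range(1,n) if st[i][4]>80]
def rowof(c,s,a,L=.047,dz=.003):
    R=Ro.from_euler('xyz',s['eef_rot'],degrees=True).as_matrix()
    a=np.radians(a);P=s['tcp_pos']+R@np.array([L*np.cos(a),0,dz-L*np.sin(a)])
    return proj(c,P)[0]
def st():
    s=r.get_state();print(s['time_s'],s['tcp_pos'].round(4),s['contact_force'].round(1),s['moment'].round(3),round(s['gripper_width'],4),s['gripper_force']);return s
E
python3 - <<'E'
from h import *
w=cap('wrist','w6.png');s=st();print(endrow(w),[rowof(w,s,a).round(0).tolist() for a in(0,5,10,20)])
E
```

```text
7.675 [ 0.558  -0.0223  0.036 ] [-0.5 -0.1  4.4] [0.096 0.123 0.026] 0.0217 3.9990775287151337
[[261, 169, 42, 81, 2145]] [[281.0, 188.0], [281.0, 190.0], [281.0, 193.0], [281.0, 201.0]]
```

send_rows(
  steps=[
    {"dp": [0, 0, -5], "roll": 0, "jaw": 20},
    {"dp": [0, 0, -10], "roll": 0, "jaw": 20},
    {"dp": [0, 0, -15], "roll": 0, "jaw": 20},
    {"dp": [0, 0, -15], "roll": 0, "jaw": 20},
  ],
)

```text
time_s: 8.18
tcp_pos: [0.5578, -0.0223, 0.051]
eef_rot: [-180.0, 0.0, -101.7]
contact_force: [0.0, 0.8, -0.6]
gripper_width: 0.0219
gripper_force: 4.0
```

Run:
```python
from h import *
w=cap('wrist','w7.png');cap('scene','s7.png');cap('side','d7.png');s=st();print(endrow(w),[rowof(w,s,a).round(0).tolist() for a in(0,5,10,20)])
```

```text
8.325 [ 0.5575 -0.0224  0.0505] [-0.5  0.3 -0.8] [ 0.031 -0.003 -0.013] 0.0221 3.9995987713336945
[[230, 168, 7, 38, 181], [261, 170, 42, 80, 2093]] [[282.0, 187.0], [282.0, 189.0], [282.0, 192.0], [282.0, 201.0]]
```

Run:
```python
from h import *
c=cap('scene','s8.png');s=st()
R=Ro.from_euler('xyz',s['eef_rot'],degrees=True).as_matrix()
for a in(0,4.5,8):
  b=np.radians(a);print(a,[proj(c,s['tcp_pos']+R@np.array([-L*np.cos(b),0,.003+L*np.sin(b)]))[0].round(1).tolist() for L in(-.045,.02,.04,.06,.08,.1)])
i=c['image'][195:260,235:315];cv2.imwrite('pics/s8c.png',cv2.resize(i,None,fx=9,fy=9,interpolation=2))
```

```text
8.375 [ 0.5575 -0.0224  0.0504] [ 0.1  1.  -0.2] [ 0.02  -0.041 -0.077] 0.0219 3.9995844662189484
0 [[264.3, 200.8], [272.7, 214.6], [275.3, 219.0], [278.0, 223.5], [280.8, 228.0], [283.6, 232.7]]
4.5 [[264.3, 200.0], [272.7, 214.9], [275.3, 219.7], [278.0, 224.5], [280.8, 229.5], [283.6, 234.5]]
8 [[264.3, 199.4], [272.7, 215.2], [275.3, 220.2], [278.0, 225.3], [280.7, 230.5], [283.5, 235.7]]
```

View pics/s8c.png

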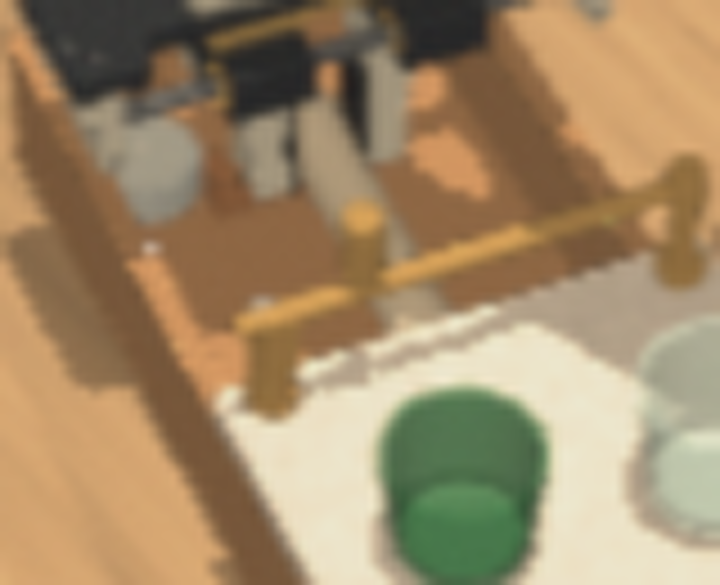

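The bar is shut across the crop from (685,170) to (265,320), and the glasses are standing. The candle's line, (335,170) to (415,300), fits zero tilt, so 4 N holds it rigid. I'll loosen the grip so the foot can sink.

send_rows(
  steps=[
    {"dp": [0, 0, 0], "roll": 0, "jaw": 20},
    {"dp": [0, 0, -4], "roll": 0, "jaw": 20},
    {"dp": [0, 0, 0], "roll": 0, "jaw": 20},
    {"dp": [0, 0, -5], "roll": 0, "jaw": 20},
    {"dp": [0, 0, 0], "roll": 0, "jaw": 20},
  ],
  newtons=3,
)

```text
time_s: 9.0
tcp_pos: [0.5582, -0.0222, 0.0511]
eef_rot: [-179.9, 0.0, -101.7]
contact_force: [-0.1, -0.6, 0.2]
gripper_width: 0.0218
gripper_force: 3.0
```

```bash
cat >> h.py <<'E'
def tilt():
    c=cap('scene');w=cap('wrist');s=st()
    R=Ro.from_euler('xyz',s['eef_rot'],degrees=True).as_matrix()
    h=cv2.cvtColor(c['image'],cv2.COLOR_BGR2HSV).astype(int)
    out=[]
    p=proj(c,s['tcp_pos']+R@np.array([-.02,0,.003]))[0];q=proj(c,s['tcp_pos']+R@np.array([-.08,0,.003]))[0]
    for v in range(int(p[1]),int(q[1])+8,2):
        u=int(p[0]+(q[0]-p[0])*(v-p[1])/(q[1]-p[1]))
        k=[x for x in range(u-9,u+10) if h[v,x,1]<130 and 12<h[v,x,0]<28]
        out.append((v,round(float(np.mean(k)),1) if k else None,len(k)))
    print('wrist',[e for e in endrow(w) if e[4]>800]);print(out)
    for a in(0,5,10,15,20):
      b=np.radians(a);l=[proj(c,s['tcp_pos']+R@np.array([-L*np.cos(b),0,.003+L*np.sin(b)]))[0] for L in(.02,.08)]
      print(a,'inv slope %.3f'%((l[1][0]-l[0][0])/(l[1][1]-l[0][1])),l[1].round(1),'wrist row %.0f'%(rowof(w,s,a)[1]-18))
E
python3 -c "
from h import *
tilt()"
```

```text
9.1 [ 0.5574 -0.0224  0.0501] [ 0.3  0.4 -0.6] [ 0.132 -0.132 -0.056] 0.022 3.00383772701025
wrist [[261, 170, 43, 80, 2107]]
[(214, 270.0, 15), (216, 271.0, 15), (218, 273.6, 8), (220, 275.3, 7), (222, 277.8, 6), (224, 278.0, 1), (226, 281.5, 4), (228, 282.5, 14), (230, 283.0, 15), (232, 283.0, 19), (234, 284.0, 19)]
0 inv slope 0.606 [280.8 228.1] wrist row 170
5 inv slope 0.555 [280.8 229.7] wrist row 172
10 inv slope 0.511 [280.7 231.1] wrist row 175
15 inv slope 0.473 [280.5 232.3] wrist row 178
20 inv slope 0.439 [280.2 233.3] wrist row 183
```

send_rows(
  steps=[
    {"dp": [0, 0, 0], "roll": 0, "jaw": 24.8},
    {"dp": [0, 0, 0], "roll": 0, "jaw": 24.8},
  ],
  newtons=3,
)

```text
time_s: 9.35
tcp_pos: [0.5577, -0.0223, 0.0505]
eef_rot: [180.0, -0.0, -101.7]
contact_force: [1.0, -0.1, -1.1]
gripper_width: 0.0218
gripper_force: 3.0
```

send_rows(
  steps=[
    {"dp": [0, 0, 0], "roll": 0, "jaw": 25.0},
    {"dp": [0, 0, 0], "roll": 0, "jaw": 25.0},
  ],
)

```text
time_s: 9.6
tcp_pos: [0.5576, -0.0224, 0.0506]
eef_rot: [180.0, 0.0, -101.7]
contact_force: [-0.3, -0.1, -0.3]
gripper_width: 0.0221
gripper_force: 1.0
```

```bash
python3 -c "
from h import *
tilt()"
```

```text
9.7 [ 0.5576 -0.0223  0.0506] [-0.   0.  -0.2] [ 0.099 -0.062 -0.031] 0.0219 0.9550570417195559
wrist [[261, 170, 43, 80, 2101]]
[(214, 270.0, 15), (216, 271.0, 15), (218, 273.6, 8), (220, 275.3, 7), (222, 279.0, 5), (224, 278.0, 1), (226, 282.0, 3), (228, 282.5, 14), (230, 283.0, 15), (232, 283.0, 19), (234, 284.0, 19)]
0 inv slope 0.606 [280.8 228. ] wrist row 170
5 inv slope 0.555 [280.8 229.6] wrist row 172
10 inv slope 0.512 [280.6 231. ] wrist row 175
15 inv slope 0.473 [280.4 232.2] wrist row 179
20 inv slope 0.440 [280.1 233.3] wrist row 183
```

send_rows(
  steps=[
    {"dp": [0, 0, -4], "roll": 0, "jaw": 24.9},
    {"dp": [0, 0, -8], "roll": 0, "jaw": 24.9},
    {"dp": [0, 0, -8], "roll": 0, "jaw": 24.9},
  ],
)

```text
time_s: 10.07
tcp_pos: [0.5579, -0.0223, 0.0591]
eef_rot: [-180.0, 0.0, -101.7]
contact_force: [-0.1, 0.2, 0.2]
gripper_width: 0.0219
gripper_force: 2.3
```

```bash
python3 -c "
from h import *
tilt()"
```

```text
10.175 [ 0.5576 -0.0223  0.0587] [-0.5  0.  -0.5] [-0.013 -0.016 -0.036] 0.022 2.289385423064232
wrist [[260, 171, 44, 79, 2076]]
[(212, 270.0, 15), (214, 271.0, 15), (216, 274.0, 11), (218, 275.0, 8), (220, 276.9, 7), (222, 279.5, 6), (224, 278.5, 2), (226, 282.0, 5), (228, 283.0, 15), (230, 284.0, 17), (232, 284.0, 19)]
0 inv slope 0.609 [280.8 226.1] wrist row 170
5 inv slope 0.557 [280.8 227.7] wrist row 172
10 inv slope 0.513 [280.6 229.1] wrist row 175
15 inv slope 0.474 [280.4 230.3] wrist row 178
20 inv slope 0.440 [280.1 231.4] wrist row 183
```

send_rows(
  steps=[
    {"dp": [0, 0, -4], "roll": 0, "jaw": 24.9},
    {"dp": [1, 0, -8], "roll": 0, "jaw": 24.9},
    {"dp": [1, 0, -12], "roll": 0, "jaw": 24.9},
    {"dp": [1, 0, -12], "roll": 0, "jaw": 24.9},
  ],
)

```text
time_s: 10.68
tcp_pos: [0.5576, -0.0233, 0.071]
eef_rot: [-180.0, 0.0, -101.7]
contact_force: [-0.1, -0.6, -0.4]
gripper_width: 0.0219
gripper_force: 2.3
```

```bash
python3 -c "
from h import *
tilt()"
```

```text
10.775 [ 0.5574 -0.0234  0.0706] [ 0.1  0.7 -1.1] [-0.057 -0.007 -0.005] 0.0219 2.2962937876582146
wrist [[260, 173, 44, 77, 2026]]
[(209, 270.0, 15), (211, 270.5, 14), (213, 273.5, 10), (215, 275.0, 11), (217, 275.5, 10), (219, 279.5, 6), (221, 279.5, 6), (223, 279.0, 5), (225, None, 0), (227, 284.2, 12), (229, 285.0, 17)]
0 inv slope 0.612 [280.6 223. ] wrist row 170
5 inv slope 0.559 [280.6 224.6] wrist row 172
10 inv slope 0.515 [280.5 226.1] wrist row 175
15 inv slope 0.476 [280.3 227.3] wrist row 178
20 inv slope 0.441 [280.  228.4] wrist row 183
```

The wrist row rose steadily (169 → 173), which puts the tilt near 9–10°, so the candle is pivoting freely with its foot on the cradle. Now I'll draw it out.

send_rows(
  steps=[
    {"dp": [6, 0, -4], "roll": 0, "jaw": 24.8},
    {"dp": [13, 0, -8], "roll": 0, "jaw": 24.8},
    {"dp": [20, 0, -12], "roll": 0, "jaw": 24.8},
    {"dp": [26, 0, -15], "roll": 0, "jaw": 24.8},
    {"dp": [32, 0, -18], "roll": 0, "jaw": 24.8},
  ],
)

```text
time_s: 11.4
tcp_pos: [0.5508, -0.0552, 0.0888]
eef_rot: [-180.0, 0.0, -101.8]
contact_force: [-0.0, 0.7, -1.1]
gripper_width: 0.0219
gripper_force: 3.0
```

send_rows(
  steps=[
    {"dp": [3, 0, -1], "roll": 0, "jaw": 24.8},
    {"dp": [4, 0, -2], "roll": 0, "jaw": 24.8},
    {"dp": [4, 0, -2], "roll": 0, "jaw": 24.8},
  ],
)

```text
time_s: 11.78
tcp_pos: [0.5501, -0.0586, 0.0906]
eef_rot: [-180.0, 0.0, -101.7]
contact_force: [0.1, -0.4, -1.0]
gripper_width: 0.0219
gripper_force: 3.0
```

```bash
python3 -c "
from h import *
tilt()"
```

```text
11.875 [ 0.5501 -0.0585  0.0905] [-0.   0.7 -1.7] [-0.004  0.028  0.008] 0.0219 2.9999668523669243
wrist [[260, 179, 44, 71, 1861]]
[(197, 265.0, 15), (199, 265.5, 14), (201, 269.0, 11), (203, 269.5, 10), (205, 270.0, 11), (207, 271.5, 10), (209, 272.5, 10), (211, 273.5, 10), (213, 274.5, 10), (215, 275.5, 10), (217, 276.0, 11)]
0 inv slope 0.618 [275.6 210.1] wrist row 170
5 inv slope 0.564 [275.6 211.7] wrist row 172
10 inv slope 0.517 [275.5 213.2] wrist row 175
15 inv slope 0.477 [275.3 214.5] wrist row 179
20 inv slope 0.442 [275.  215.6] wrist row 183
```

Tilt is about 16.5° by both views, and the foot is down past the cradle. Continuing.

send_rows(
  steps=[
    {"dp": [3, 0, -8], "roll": 0, "jaw": 24.9},
    {"dp": [4, 0, -17], "roll": 0, "jaw": 24.9},
    {"dp": [4, 0, -26], "roll": 0, "jaw": 24.9},
    {"dp": [3, 0, -35], "roll": 0, "jaw": 24.9},
    {"dp": [2, 0, -44], "roll": 0, "jaw": 24.9},
  ],
)

```text
time_s: 12.5
tcp_pos: [0.5498, -0.0604, 0.1354]
eef_rot: [-180.0, 0.0, -101.7]
contact_force: [0.6, 0.7, -0.2]
gripper_width: 0.0218
gripper_force: 2.5
```

```bash
python3 -c "
from h import *
tilt()"
```

```text
12.6 [ 0.5504 -0.0603  0.1359] [ 0.4  0.  -0.6] [ 0.006  0.003 -0.003] 0.0219 2.4969497323036194
wrist [[259, 195, 46, 55, 1430]]
[(185, 266.0, 19), (187, 266.0, 17), (189, 266.0, 13), (191, 267.0, 13), (193, 269.0, 11), (195, 269.5, 10), (197, 270.5, 10), (199, 271.5, 10), (201, 271.5, 10), (203, 272.5, 10), (205, 273.5, 8)]
0 inv slope 0.634 [275.  198.4] wrist row 169
5 inv slope 0.575 [275.  200.1] wrist row 172
10 inv slope 0.525 [274.9 201.7] wrist row 174
15 inv slope 0.483 [274.7 203. ] wrist row 178
20 inv slope 0.446 [274.4 204.2] wrist row 183
```

send_rows(
  steps=[
    {"dp": [0, 0, -8], "roll": 0, "jaw": 24.9},
    {"dp": [0, 0, -16], "roll": 0, "jaw": 24.9},
    {"dp": [-1, 0, -24], "roll": 0, "jaw": 24.9},
    {"dp": [-2, 0, -31], "roll": 0, "jaw": 24.9},
    {"dp": [-4, 0, -38], "roll": 0, "jaw": 24.9},
  ],
)

```text
time_s: 13.22
tcp_pos: [0.5505, -0.0565, 0.1731]
eef_rot: [-180.0, 0.0, -101.8]
contact_force: [-0.5, -0.5, -0.6]
gripper_width: 0.0221
gripper_force: 2.7
```

send_rows(
  steps=[
    {"dp": [3, 0, -6], "roll": 0, "jaw": 24.9},
    {"dp": [7, 0, -11], "roll": 0, "jaw": 24.9},
    {"dp": [11, 0, -14], "roll": 0, "jaw": 24.9},
    {"dp": [14, 0, -16], "roll": 0, "jaw": 24.9},
    {"dp": [14, 0, -16], "roll": 0, "jaw": 24.9},
  ],
)

```text
time_s: 13.85
tcp_pos: [0.5476, -0.0707, 0.1886]
eef_rot: [180.0, -0.0, -101.8]
contact_force: [0.1, -0.6, 0.2]
gripper_width: 0.0221
gripper_force: 2.9
```

```bash
cat >> h.py <<'E'
def tilt2():
    c=cap('scene');s=st();R=Ro.from_euler('xyz',s['eef_rot'],degrees=True).as_matrix()
    h=cv2.cvtColor(c['image'],cv2.COLOR_BGR2HSV).astype(int)
    for L in(.04,.08,.12,.16,.2,.231):
        o=[]
        for a in range(20,92,4):
            b=np.radians(a);p=proj(c,s['tcp_pos']+R@np.array([-L*np.cos(b),0,.003+L*np.sin(b)]))[0].round().astype(int)
            v=h[p[1],p[0]];o.append('%d'%v[1])
        print(L,o)
    print('wrist',[e for e in endrow(cap('wrist')) if e[4]>300])
E
python3 -c "
from h import *
tilt2()"
```

```text
13.9 [ 0.5476 -0.0706  0.1886] [-0.2 -1.  -0.3] [-0.224  0.026  0.01 ] 0.0216 2.8491127118468285
0.04 ['79', '79', '77', '77', '77', '77', '77', '77', '77', '77', '77', '78', '78', '78', '78', '78', '82', '80']
0.08 ['118', '104', '78', '78', '78', '77', '77', '78', '78', '78', '78', '78', '82', '92', '89', '106', '118', '113']
0.12 ['135', '134', '103', '94', '80', '77', '77', '78', '78', '78', '79', '93', '118', '132', '133', '135', '132', '133']
0.16 ['134', '131', '130', '104', '61', '59', '60', '69', '103', '144', '118', '98', '138', '144', '144', '137', '134', '133']
0.2 ['134', '128', '54', '50', '45', '49', '59', '50', '68', '84', '113', '140', '145', '134', '133', '134', '132', '145']
0.231 ['40', '42', '54', '81', '80', '78', '81', '79', '80', '81', '46', '46', '59', '116', '137', '148', '134', '134']
wrist [[230, 189, 26, 37, 823], [260, 228, 44, 22, 596]]
```

Tilt is about 47° and the foot is near y≈+19. I'll draw it a little further, then firm up the grip and lift.

send_rows(
  steps=[
    {"dp": [5, 0, -1], "roll": 0, "jaw": 24.9},
    {"dp": [10, 0, -3], "roll": 0, "jaw": 24.9},
    {"dp": [15, 0, -4], "roll": 0, "jaw": 24.9},
    {"dp": [18, 0, -5], "roll": 0, "jaw": 24.9},
    {"dp": [18, 0, -5], "roll": 0, "jaw": 24.9},
  ],
)

```text
time_s: 14.58
tcp_pos: [0.544, -0.0883, 0.1937]
eef_rot: [-180.0, -0.0, -101.8]
contact_force: [0.3, -0.5, -0.4]
gripper_width: 0.0221
gripper_force: 2.9
```

send_rows(
  steps=[
    {"dp": [0, 0, 0], "roll": 0, "jaw": 15},
    {"dp": [0, 0, 0], "roll": 0, "jaw": 15},
    {"dp": [0, 0, -10], "roll": 0, "jaw": 15},
    {"dp": [0, 0, -20], "roll": 0, "jaw": 15},
    {"dp": [0, 0, -30], "roll": 0, "jaw": 15},
  ],
  newtons=25,
)

```text
time_s: 15.2
tcp_pos: [0.5442, -0.0879, 0.2246]
eef_rot: [-180.0, 0.0, -101.7]
contact_force: [0.0, 0.1, -0.9]
gripper_width: 0.0214
gripper_force: 25.0
```

```bash
python3 -c "
from h import *
tilt2()"
```

```text
15.25 [ 0.5449 -0.088   0.2261] [0.9 0.1 0.8] [-0.064 -0.16  -0.051] 0.0213 25.000070929527283
0.04 ['77', '77', '78', '78', '78', '78', '78', '79', '79', '79', '79', '77', '77', '79', '79', '79', '78', '81']
0.08 ['101', '94', '79', '78', '77', '78', '78', '77', '77', '77', '81', '81', '87', '81', '89', '108', '119', '118']
0.12 ['131', '135', '129', '96', '78', '78', '79', '77', '77', '78', '79', '94', '114', '119', '120', '120', '119', '119']
0.16 ['135', '133', '132', '118', '76', '59', '60', '59', '59', '60', '67', '100', '120', '133', '133', '133', '135', '132']
0.2 ['138', '134', '132', '133', '125', '78', '78', '79', '117', '138', '129', '134', '146', '147', '142', '135', '134', '133']
0.231 ['148', '141', '134', '133', '124', '79', '76', '73', '77', '89', '142', '145', '137', '132', '134', '134', '146', '137']
wrist [[230, 197, 30, 32, 816], [261, 232, 42, 18, 501]]
```

send_rows(
  steps=[
    {"dp": [0, 0, -20], "roll": 0, "jaw": 15},
    {"dp": [0, 0, -45], "roll": 0, "jaw": 15},
    {"dp": [0, 0, -70], "roll": 0, "jaw": 15},
    {"dp": [0, 0, -95], "roll": 0, "jaw": 15},
    {"dp": [0, 0, -115], "roll": 0, "jaw": 15},
  ],
)

```text
time_s: 15.92
tcp_pos: [0.544, -0.0879, 0.3395]
eef_rot: [-180.0, 0.0, -101.7]
contact_force: [-0.6, 0.3, -0.4]
gripper_width: 0.0215
gripper_force: 25.0
```

send_rows(
  steps=[
    {"dp": [0, 0, -20], "roll": 0, "jaw": 15},
    {"dp": [0, 0, -45], "roll": 0, "jaw": 15},
    {"dp": [0, 0, -65], "roll": 0, "jaw": 15},
    {"dp": [0, 0, -75], "roll": 0, "jaw": 15},
    {"dp": [0, 0, -75], "roll": 0, "jaw": 15},
  ],
)

```text
time_s: 16.55
tcp_pos: [0.5441, -0.0879, 0.4137]
eef_rot: [-180.0, 0.0, -101.7]
contact_force: [-0.3, 0.2, -2.1]
gripper_width: 0.0214
gripper_force: 25.0
```

send_rows(
  steps=[
    {"dp": [0, 0, 0], "roll": 0, "jaw": 15},
    {"dp": [0, 0, 0], "roll": 0, "jaw": 15},
    {"dp": [0, 0, 0], "roll": 0, "jaw": 15},
    {"dp": [0, 0, 0], "roll": 0, "jaw": 15},
    {"dp": [0, 0, 0], "roll": 0, "jaw": 15},
  ],
)

```text
time_s: 17.18
tcp_pos: [0.544, -0.0879, 0.4135]
eef_rot: [180.0, -0.0, -101.7]
contact_force: [0.3, -0.4, -0.6]
gripper_width: 0.0215
gripper_force: 25.0
```

```bash
python3 -c "
from h import *
tilt2()
# bar / glasses check in side and scene
s=cap('scene');d=cap('side')
O=np.array([.578,.064,0]);y=np.radians(-11.8);ex=np.array([np.cos(y),np.sin(y),0]);ey=np.array([-ex[1],ex[0],0])
for c in(s,d):
  h=cv2.cvtColor(c['image'],cv2.COLOR_BGR2HSV)
  print('bar hsv',[h[tuple(proj(c,O+ex*x+ey*.042+[0,0,.12])[0].round().astype(int)[::-1])].tolist() for x in(-.05,-.03,-.01,.01,.03,.05)])
  g=((h[...,0]>60)&(h[...,0]<90)&(h[...,1]>150)).astype('u1')
  print('green',cv2.connectedComponentsWithStats(g)[2][1:][:4].tolist())
i=cv2.imread('pics/s0.png');g=cv2.cvtColor(i,cv2.COLOR_BGR2HSV);g=((g[...,0]>60)&(g[...,0]<90)&(g[...,1]>150)).astype('u1');print('green0',cv2.connectedComponentsWithStats(g)[2][1:][:4].tolist())
df=cv2.absdiff(i,s['image']).max(2)
print('clear glass diff',df[225:260,302:330].mean(),'tealight',df[205:220,245:258].mean(),'stick',df[255:320,340:375].mean())
"
```

```text
17.225 [ 0.544  -0.088   0.4135] [-0.5 -0.5 -1.2] [-0.008  0.009 -0.012] 0.0216 24.999747276306152
0.04 ['77', '78', '77', '77', '78', '77', '77', '77', '77', '78', '78', '78', '77', '77', '79', '79', '79', '81']
0.08 ['111', '106', '97', '80', '78', '78', '78', '77', '77', '78', '79', '79', '80', '89', '111', '104', '118', '119']
0.12 ['120', '119', '116', '113', '85', '78', '79', '76', '78', '78', '81', '100', '114', '120', '119', '120', '119', '119']
0.16 ['121', '119', '119', '119', '93', '60', '60', '61', '59', '60', '62', '111', '118', '120', '120', '119', '119', '121']
0.2 ['120', '120', '119', '120', '117', '96', '78', '77', '78', '86', '101', '118', '119', '120', '120', '120', '119', '119']
0.231 ['120', '119', '120', '119', '120', '114', '79', '75', '77', '87', '118', '119', '119', '119', '119', '121', '119', '121']
wrist [[245, 173, 21, 22, 383], [261, 232, 42, 18, 500]]
bar hsv [[17, 145, 142], [17, 144, 138], [17, 146, 175], [17, 148, 183], [17, 146, 145], [17, 148, 186]]
green []
bar hsv [[18, 128, 208], [18, 147, 214], [18, 142, 221], [18, 144, 221], [20, 194, 195], [18, 173, 205]]
green []
green0 []
clear glass diff 22.071428571428573 tealight 37.6051282051282 stick 13.07868131868132
```

```bash
python3 -c "
from h import *
w=cap('wrist');s=cap('scene')['image'];i=cv2.imread('pics/s0.png');b=cv2.imread('pics/s8.png')
print('tealight',onz(w,255.5,184,.02))
def gm(x):
  x=x.astype(int)[235:270,265:340];m=(x[...,1]>x[...,2]+20);p=np.argwhere(m);return len(p),p.mean(0)
for x in(i,b,s):print('green',gm(x))
for n,(r0,r1,c0,c1) in dict(bar_vs_shut=(210,235,262,315),clear=(228,258,303,330),green=(235,265,274,298),stick=(255,320,340,375)).items():
  print(n,'vs s0 %.1f'%cv2.absdiff(i,s).max(2)[r0:r1,c0:c1].mean(),'vs s8 %.1f'%cv2.absdiff(b,s).max(2)[r0:r1,c0:c1].mean(), 'corr',[round(float(cv2.matchTemplate(s[r0-3:r1+3,c0-3:c1+3],b[r0:r1,c0:c1],cv2.TM_CCOEFF_NORMED).max()),2), [int(v)-3 for v in cv2.minMaxLoc(cv2.matchTemplate(s[r0-3:r1+3,c0-3:c1+3],b[r0:r1,c0:c1],cv2.TM_CCOEFF_NORMED))[3]]])
"
```

```text
tealight [ 0.59512227 -0.07122849  0.02      ]
green (315, array([13.14920635, 21.02857143]))
green (311, array([13.19935691, 21.09967846]))
green (307, array([13.25407166, 21.13029316]))
bar_vs_shut vs s0 42.4 vs s8 23.5 corr [0.82, [0, 0]]
clear vs s0 21.1 vs s8 20.5 corr [0.77, [0, 0]]
green vs s0 27.5 vs s8 12.2 corr [1.0, [0, 0]]
stick vs s0 13.1 vs s8 14.4 corr [1.0, [0, 0]]
```

The tealight and both glasses are where they were, the bar is still shut, and the candle is steady and high with its lowest point at about 0.23 m. Handing in.

```bash
python3 -c "
from plant import r
print(r.close_job())"
```

```text
the job is handed in; nothing more can be done
None
```

I shut the guard bar against its stop, then drew the candle out wick end up and handed in at about 17 s with it held steady, its lowest point near 0.23 m; camera checks put the bar, glasses and tealight where they should be.

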